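# Seat the coffee dripper in its stand and bring the kettle to the pour

## Task

Get a cup of hand-brewed coffee ready to pour: stand the white porcelain dripper (a small open cone with an ear handle, on a wide flange) upright in the hole of the pour-over stand, fully home, without dropping it, and let go of it. Then take the steel kettle by its overhead handle, lift it higher than the tea boxes, carry it level over them and clear of the glasses and everything else, and hold it upright with the tip of its spout centred over the dripper's mouth, about two centimetres above the rim and touching nothing. Finish like that, still holding the kettle up, and leave the mug under the stand and all the other things where they are.

Things in the scene. Friction and masses are not known exactly. Their poses are not given: they have to be found in the camera images.
- stand: pour-over stand, fixed for the run: wooden foot 15 mm thick (x -65 to +85, y -70 to +70 mm), two 10 mm steel rods at the back (x = +62, y = +-34 mm) carrying a 6 mm steel plate (x -50 to +75, y -50 to +50 mm), top face 95 mm up; open at front and sides, only 3 mm rod nuts above the plate. Origin on the worktop under the hole's centre; z up, +x to the rods (back). A white mug stands under the hole
- stand_bore (a point): centre of the stand's round hole (48 mm diameter, straight through the 6 mm plate) at the plate's top face, 95 mm above the worktop; z up. With the dripper home its flange lies on the plate, its spigot has 2 mm of play all round, and its origin is 14 mm below this point
- dripper: white porcelain dripper, 0.18 kg, upright on the worktop; origin at the centre of its underside, z up. From below: spigot 44 mm across (40 at the foot), 14 mm long; flange 84 mm across, 14 to 19 mm up; open cone, 30 mm widening to 61 at 54 mm up, then 63 mm at the 75 mm rim. Ear handle on its +x side to 48 mm out, 32 to 70 mm up: grip the top band at its +y and -y sides
- dripper_mouth (a point): centre of the dripper's open mouth (55 mm inside, wall 4 mm) at rim height, 75 mm above the dripper's origin; z along the dripper's axis, up
- kettle: steel swan-neck kettle, about 0.55 kg, upright on the cork trivet. Origin at the centre of its underside, z up, +x to the spout. Body 100 mm across, 83 mm high; fixed lid and knob to 102 mm. Spout leaves the body low and rises to its tip 150 mm ahead, neck top 108 mm. A fixed bail (legs at x = +-50 mm) holds a wooden grip bar over the lid; total height 151 mm. It spills past 20 degrees of tilt
- kettle_grip (a point): centre of the kettle's wooden grip, 142 mm above the kettle's origin on its axis; the grip is a bar along the kettle's x, 80 mm long, 16 mm wide (y) and 18 mm high, with 31 mm free between it and the lid knob. Axes as the kettle's
- spout_tip (a point): underside of the open end of the kettle's spout, at x = 150, y = 0, z = 94 mm in the kettle's frame. Axes as the kettle's
- trivet: round cork trivet under the kettle, 110 mm across and 8 mm thick, fixed; origin at the centre of its underside
- mug: white mug on the stand's foot under the hole, mouth 94 mm across and centred 12 mm from the origin along its +y, 58 mm tall, its handle at -y; a bystander, leave it there
- creamer: small steel milk jug, 58 x 85 x 68 mm, origin at its underside; a bystander
- tea_box_far: tall red card box of tea sachets, 60 x 58 x 122 mm, loose, origin at the centre of its underside; one of two in a row between the kettle and the stand, the farther from the robot; a bystander
- tea_box_near: as tea_box_far: the one nearer the robot; a bystander
- tumbler_11: upside-down clear drinking glass, 71 mm across, 121 mm tall, origin at the centre of its underside; stands fast on the grey tray, first of the row of glasses nearest the stand; a bystander
- tumbler_10: upside-down clear drinking glass, 71 mm across, 121 mm tall, origin at the centre of its underside; stands fast on the grey tray, second of the row of glasses nearest the stand; a bystander
There are look-alikes about, which are no part of the job. Leave any orange look-alike of the dripper alone.

How it is judged:
By the outcome, as a careful person would: the job done as asked, in the order asked, and still so for the second after the job is handed in, while the arm keeps its last pose, push and grip.
It also fails if it takes over 54 s, if anything falls off the work surface, if the arm or the gripper's body presses on something with over 40 N, if the wrist force passes 120 N, or if a joint passes its speed limit or range.

## Robot

A 7-joint arm with a two-finger parallel gripper is mounted at the origin on a cart in front of the work surface, level with it; the furniture and walls round the work are solid. World frame = base frame: x ahead of the robot, y to its left, z up, the work surface at z = 0. Lengths are in m, angles in rad, forces in N, time in s.
With the tool pointing down it reaches from about 0.425 to 0.925 m from the base axis. Payload 6.8 kg.
Tool frame: the origin (TCP) lies on the centre line of the jaws, within the pads' length; the fingertips stand 14 mm ahead of it and the grasp point (between the pads) lies 5 mm behind it (r.nose_length is the distance from the TCP to the fingertips, in m); z points along the fingers, y is the direction in which the jaws open and shut (so a half turn about z gives the same grasp; the last joint's range is limited). The gripper opens to 85 mm and grips with 20 to 120 N. Pads are 22 mm wide; open, the fingers measure 114 mm over their backs; the gripper's body (76 mm by 85 mm) begins 54 mm behind the grasp point. The pads swing forward as they close: fully open they stand 13 mm farther back than shut.
Start: joints at [-1.431, 0.477, 0.022, 1.555, -0.011, 1.109, -0.083], TCP at [0.166, 0.654, 0.245] pointing down, gripper open.
Joint ranges: [-2.96, 2.96], [-0.34, 2.1], [-1.41, 1.46], [0.24, 2.44], [-1.37, 4.51], [0.17, 1.92], [-2.96, 2.96]. Speed limits (rad/s): [2.39, 2.39, 3.14, 3.14, 3.14, 3.14, 3.14].

## Interface

Orientations are given as a rotation vector (axis times angle).
In Python, from bench import r, imaging, look_for, outline_of gives the robot as it stands. The module is installed in compiled form; this text tells all that it offers.
- The arm moves only by the tool carry_out, never from a script. Its arguments are lists of equal length, an entry for each row: "offset": the shift along the tool's x, y, z as a fraction of full scale, a list of three; "turn": the turn, a rotation vector about the tool's x, y, z as a fraction of full scale, a list of three. A call has 1 to 8 rows; each row is the pose to reach, as a shift and turn from the pose commanded when the call began, along the tool's axes at that moment; what a row does not reach only later rows make up. Full scale, the value 1, is 0.5 m for a shift and 1.5 rad for a turn. A row lasts 1/10 s, in which the tool goes at most 50 mm and 8.59 degrees, less where a joint would pass 70% of its speed; a pose out of reach is approached as far as the arm can. A call with a number of a shift or a turn outside -1 to 1 is refused whole. A call with a gripper value outside its range is refused whole. "hand" is the closure, from 0 (fully open) to 1 (shut), set as the call begins (left out, the last holds). The fingers move at their own pace and stop on an object; "force" is the grip in N (left out, the last holds). Time passes only in rows, so rows that repeat a pose let the fingers close. It gives the time, the measured TCP pose, the force and the opening at its end, in the units of the state.
- r.get_obs(): the state, without advancing time (a new reading comes with each control period).
- imaging.grab_frame(name): name is "scene" or "top" or "wrist"; returns a dict with "pixels" (384x512x3 uint8, red, green, blue), "fx", "fy", "cx", "cy" (pixels), "k1" (the pictures are not rectified: a ray, as slopes to the right and down, at radius r is drawn at 1 + k1 r^2 times it, then the intrinsics apply), "R" (3x3) and "t" (3): a world point X has camera coordinates R X + t. Camera axes: x right, y down, z forward; pixel columns grow to the right and rows downward; lengths in m; the calibration is good to about 2 mm. A picture is of the moment at which its call begins. There is no depth.
- r.hand_in(): hands the job in, once; it reports no verdict.
Trained networks look in the newest picture that a camera, given by its name, has taken for a name from the list of things; names that differ only in an ending like _2 or _b are one class to them, and where a whole thing is asked for, a point or a joint stands for the part that bears it (a point fixed in the world has none). Each returns a list of dicts, best first, with "score" (0 to 1); they miss things now and then, are a little off and sometimes report something else, mostly with a low value. They report only what shows in the picture. A call takes as long as a camera call. They do not tell look-alikes from the thing itself.
- look_for(query, camera): "xyz" ([x, y, z] in m, in the coordinates of the camera as it stood for that picture, good to about 4 mm: the middle of the surface that is visible of it).
- outline_of(query, camera): "region" (384x512 bool, what is visible of it).
The state is a dict: "clock": time; "joints": joint angles; "qvel": joint speeds; "tau": joint torques, N m; "tcp_pos": TCP position; "orientation": TCP orientation; "contact_force": force on the tool from outside, world axes, zero at the start; "moment": the same for the moment, N m; "grip_width": finger opening in m.
Only numpy, scipy, OpenCV 4.12 (cv2) and the standard library are available. Lean on these libraries where they do the work, as an engineer would, in place of code of your own. Each camera call takes 0.05 s, during which the arm holds its last target. There are 200 camera calls.

## Working session

There is one attempt and no reset: what is moved stays moved. The work goes in short steps, Python scripts to look and compute and a tool call to move; the robot and the scene stay as the last step left them, time stands still between calls to the robot, and variables do not carry over. Pictures are saved under pics/ and viewed, about 8 in all and at most 12, crops included, and the job is handed in when it is done.

Besides the shell and the picture viewer there is one more tool, called as name(argument=value, ...) on one line, values as JSON. carry_out: Moves the arm, as the interface text tells. Shift numbers are shares of 0.5 m and turn numbers shares of 1.5 rad, none past 1 either way. Its arguments: {"type":"object","properties":{"offset":{"type":"array","items":{"type":"array","items":{"type":"number","minimum":-1,"maximum":1}}},"turn":{"type":"array","items":{"type":"array","items":{"type":"number","minimum":-1,"maximum":1}}},"hand":{"type":"number"},"force":{"type":"number"}},"required":["offset","turn"]}

```bash
mkdir -p pics && cat > h.py <<'E'
import numpy as np, cv2
from bench import r, imaging, look_for, outline_of
from scipy.spatial.transform import Rotation as Ro
def grab(n,save=None):
    f=imaging.grab_frame(n)
    if save: cv2.imwrite('pics/'+save,f['pixels'][:,:,::-1])
    return f
def world(f,p): return np.array(f['R']).T@(np.array(p)-np.array(f['t']))
def proj(f,X):
    c=np.array(f['R'])@np.array(X)+np.array(f['t']); s=c[:2]/c[2]; s=s*(1+f['k1']*(s@s))
    return np.array([f['fx']*s[0]+f['cx'],f['fy']*s[1]+f['cy']])
def ray(f,uv,z):
    d=np.array([(uv[0]-f['cx'])/f['fx'],(uv[1]-f['cy'])/f['fy']]); s=d.copy()
    for _ in range(20): s=d/(1+f['k1']*(s@s))
    R=np.array(f['R']);o=-R.T@np.array(f['t']);v=R.T@np.array([s[0],s[1],1]); return o+v*(z-o[2])/v[2]
E
python3 - <<'E'
from h import *
o=r.get_obs();print({k:np.round(v,3).tolist() for k,v in o.items()}, r.nose_length)
ims=[]
for n in ['scene','top','wrist']:
    f=grab(n,n+'0.png')
    print(n,'campos',np.round(-np.array(f['R']).T@np.array(f['t']),3))
    for q in ['stand','dripper','kettle','mug','creamer','tea_box_far','tumbler_11','trivet','spout_tip','kettle_grip','dripper_mouth','stand_bore']:
        try:
            print(q,[(round(d['score'],2),np.round(world(f,d['xyz']),3).tolist()) for d in look_for(q,n)[:4]])
        except Exception as e: print(q,e)
E
```

```text
{'clock': 0.0, 'joints': [-1.431, 0.478, 0.022, 1.556, -0.012, 1.109, -0.083], 'qvel': [-0.001, -0.0, -0.002, 0.0, 0.001, 0.001, -0.002], 'tau': [-0.001, -59.646, 1.607, -28.12, 0.012, 0.01, 0.0], 'tcp_pos': [0.165, 0.654, 0.244], 'orientation': [-0.388, -3.117, 0.003], 'contact_force': [0.396, 0.771, -0.7], 'moment': [-0.007, 0.048, 0.035], 'grip_width': 0.085} 0.014
scene campos [0.802 0.7   1.151]
stand [(0.59, [0.623, -0.112, 0.04]), (0.42, [0.59, -0.168, 0.042])]
dripper [(0.86, [0.532, -0.344, 0.044]), (0.63, [0.438, -0.224, 0.044])]
kettle [(0.74, [0.409, 0.354, 0.09])]
mug [(0.54, [0.593, -0.167, 0.038])]
creamer [(0.92, [0.427, -0.071, 0.043])]
tea_box_far [(0.72, [0.529, -0.35, 0.04]), (0.57, [0.459, 0.122, 0.081])]
tumbler_11 [(0.78, [0.635, 0.179, 0.124]), (0.58, [0.555, 0.191, 0.107])]
trivet [(0.46, [0.441, 0.365, 0.004])]
spout_tip [(0.79, [0.408, 0.353, 0.088])]
kettle_grip [(0.57, [0.413, 0.355, 0.087])]
dripper_mouth [(0.96, [0.527, -0.35, 0.043]), (0.65, [0.434, -0.228, 0.04])]
stand_bore [(0.76, [0.622, -0.108, 0.039])]
top campos [0.316 0.055 1.305]
stand [(0.91,
[... 178 characters left out ...]
mer []
tea_box_far [(0.62, [0.615, 0.164, 0.124]), (0.6, [0.464, 0.113, 0.044])]
tumbler_11 [(0.65, [0.544, 0.168, 0.119]), (0.63, [0.614, 0.162, 0.127])]
trivet []
spout_tip [(0.67, [0.384, 0.326, 0.092])]
kettle_grip [(0.79, [0.385, 0.326, 0.093])]
dripper_mouth [(0.87, [0.526, -0.348, 0.027]), (0.85, [0.426, -0.233, 0.033]), (0.31, [0.379, 0.107, 0.04])]
stand_bore [(0.79, [0.608, -0.118, 0.092])]
wrist campos [0.093 0.673 0.373]
stand []
dripper []
kettle [(0.89, [0.389, 0.364, 0.084])]
mug []
creamer []
tea_box_far []
tumbler_11 []
trivet []
spout_tip [(0.55, [0.385, 0.365, 0.087]), (0.32, [0.349, 0.138, 0.023])]
kettle_grip [(0.57, [0.383, 0.362, 0.086])]
dripper_mouth []
stand_bore []
```

View pics/scene0.png

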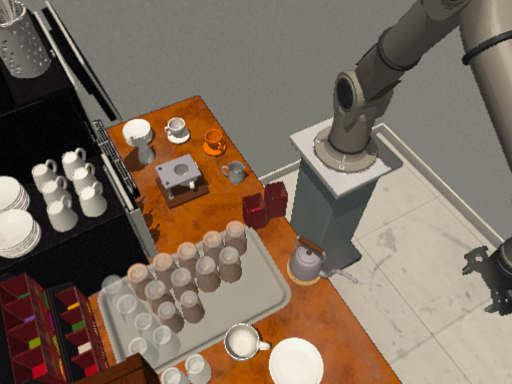

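View pics/top0.png

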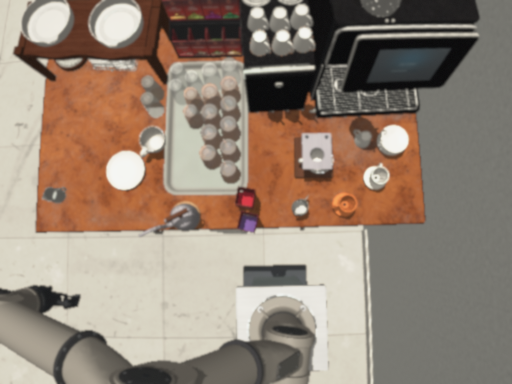

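Scene view: the white dripper is at (177,129) and the orange look-alike at (213,142). The stand is at (182,178), the tea boxes at (255,210)/(275,198), and the kettle at (305,262) with its spout towards (350,278). I'll enlarge the parts that matter.

```bash
python3 - <<'E'
import cv2,numpy as np
s=cv2.imread('pics/scene0.png');t=cv2.imread('pics/top0.png')
def c(i,x,y,w=100,h=75): 
    return cv2.resize(i[y:y+h,x:x+w],(400,300),interpolation=cv2.INTER_CUBIC)
cv2.imwrite('pics/c1.png',np.vstack([np.hstack([c(s,140,110),c(s,265,220)]),np.hstack([c(t,290,115),c(t,125,180)])]))
E
```

```text
(no output)
```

View pics/c1.png

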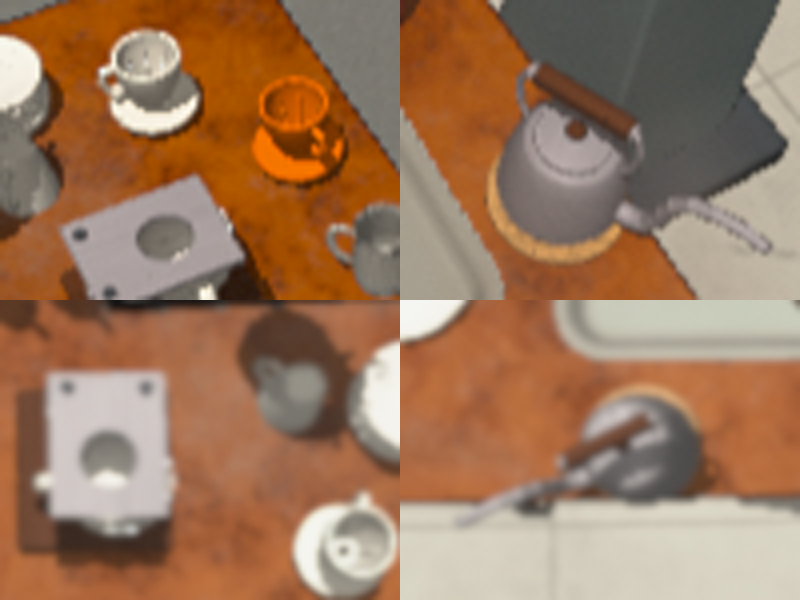

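Top left, from the scene camera: dripper rim at (177,124) with its ear to the left, and the hole at (181,170). Bottom left, from the top camera: hole at (317,154), nuts at (307,137) and (326,137), dripper rim at (380,176) with its ear pointing to +x. On the right the kettle's grip runs (299,237)-(323,252) in scene and (187,210)-(166,220) in top, with the spout tip at (356,281) and (140,235).

```bash
python3 - <<'E'
from h import *
s=grab('scene');t=grab('top')
P={'rim':((176.75,124.25),(380,175.8),.075),'hole':((181.25,169.5),(317,154.25),.095),'nut1':(None,(306.75,136.75),.098),'nut2':(None,(326.5,136.75),.098),
'ear':((167,130),(380.5,164.5),.058),'g1':((298.75,237.5),(187,210),.157),'g2':((323.25,252.5),(165.75,220.5),.157),'tip':((356.25,281.25),(140,235.5),.107)}
for k,(a,b,z) in P.items(): print(k,None if a is None else np.round(ray(s,a,z),3),np.round(ray(t,b,z),3))
for n,f in(('scene',s),('top',t)):
  for q in ['tea_box_near','tumbler_11','creamer']:
    for d in look_for(q,n): print(n,q,round(d['score'],2),np.round(world(f,d['xyz']),3))
print(Ro.from_rotvec(r.get_obs()['orientation']).as_matrix().round(3))
E
```

```text
rim [ 0.525 -0.345  0.075] [ 0.521 -0.352  0.075]
hole [ 0.599 -0.128  0.095] [ 0.598 -0.134  0.095]
nut1 None [ 0.659 -0.102  0.098]
nut2 None [ 0.657 -0.169  0.098]
ear [ 0.564 -0.351  0.058] [ 0.564 -0.363  0.058]
g1 [0.42  0.3   0.157] [0.414 0.297 0.157]
g2 [0.387 0.371 0.157] [0.382 0.365 0.157]
tip [0.337 0.47  0.107] [0.337 0.467 0.107]
scene tea_box_near 0.9 [0.375 0.128 0.073]
scene tea_box_near 0.35 [ 0.621 -0.108  0.044]
scene tumbler_11 0.87 [0.558 0.189 0.112]
scene tumbler_11 0.79 [0.632 0.178 0.123]
scene creamer 0.9 [ 0.428 -0.073  0.044]
scene creamer 0.25 [0.558 0.192 0.11 ]
top tea_box_near 0.9 [0.378 0.107 0.038]
top tumbler_11 0.8 [0.614 0.16  0.123]
top tumbler_11 0.78 [0.541 0.166 0.122]
top tumbler_11 0.63 [ 0.429 -0.076 -0.002]
top tumbler_11 0.53 [0.464 0.116 0.045]
top creamer 0.8 [ 0.427 -0.075  0.001]
[[-0.969  0.245 -0.   ]
 [ 0.245  0.969 -0.   ]
 [ 0.    -0.    -1.   ]]
```

carry_out(offset=[[-0.7,-0.45,-0.11],[-0.7,-0.45,-0.11],[-0.7,-0.45,-0.11],[-0.7,-0.45,-0.11],[-0.7,-0.45,-0.11],[-0.7,-0.45,-0.11],[-0.7,-0.45,-0.11],[-0.7,-0.45,-0.11]], turn=[[0,0,0],[0,0,0],[0,0,0],[0,0,0],[0,0,0],[0,0,0],[0,0,0],[0,0,0]], hand=0)

```text
clock: 3.15
tcp_pos: [0.4375, 0.363, 0.2983]
orientation: [0.388, 3.117, 0.001]
contact_force: [1.7, 0.2, -0.3]
grip_width: 0.0856
```

carry_out(offset=[[-0.36,-0.72,0],[-0.36,-0.72,0],[-0.36,-0.72,0],[-0.36,-0.72,0],[-0.36,-0.72,0],[-0.36,-0.72,0],[-0.36,-0.72,0],[-0.36,-0.72,0]], turn=[[0,0,0],[0,0,0],[0,0,0],[0,0,0],[0,0,0],[0,0,0],[0,0,0],[0,0,0]])

```text
clock: 3.95
tcp_pos: [0.5221, -0.028, 0.2981]
orientation: [0.388, 3.117, 0.001]
contact_force: [1.1, 0.3, -0.1]
grip_width: 0.0852
```

```bash
python3 -c "
from h import *
print(np.round(r.get_obs()['joints'],3),np.round(r.get_obs()['tcp_pos'],3))"
```

```text
[-0.439  0.176  0.43   1.876 -0.082  1.105  1.345] [ 0.522 -0.028  0.298]
```

carry_out(offset=[[-0.157,-0.614,0.07],[-0.157,-0.614,0.07],[-0.157,-0.614,0.07],[-0.157,-0.614,0.07],[-0.157,-0.614,0.07],[-0.157,-0.614,0.07],[-0.157,-0.614,0.07],[-0.157,-0.614,0.07]], turn=[[0,0,0],[0,0,0],[0,0,0],[0,0,0],[0,0,0],[0,0,0],[0,0,0],[0,0,0]])

```text
clock: 4.75
tcp_pos: [0.5211, -0.3469, 0.2624]
orientation: [-0.397, -3.115, 0.003]
contact_force: [0.3, 0.9, 0.3]
grip_width: 0.0855
```

```bash
python3 - <<'E'
from h import *
f=grab('wrist','w1.png'); o=r.get_obs(); print(np.round(o['tcp_pos'],4),np.round(o['joints'],2))
m=[(d['score'],d['region']) for d in outline_of('dripper','wrist')]
im=f['pixels'][:,:,::-1].copy()
for s,g in m[:2]:
    ys,xs=np.nonzero(g); print(s,xs.min(),xs.max(),ys.min(),ys.max())
print([(d['score'],world(f,d['xyz'])) for d in look_for('dripper_mouth','wrist')])
a=np.linspace(0,2*np.pi,60)
for R,z in((.0315,.075),(.0275,.075),(.042,.019)):
    for x in a:
        u=proj(f,[.523+R*np.cos(x),-.349+R*np.sin(x),z]); cv2.circle(im,(int(u[0]),int(u[1])),0,(0,255,0),-1)
cv2.imwrite('pics/w1.png',cv2.resize(im,None,fx=1.5,fy=1.5))
E
```

```text
[ 0.5221 -0.3442  0.2624] [ 0.07  0.42  0.56  1.69 -0.24  1.1   2.02]
0.83 226 284 137 206
0.6 292 370 42 108
[(0.81, array([ 0.52251762, -0.35079534,  0.03677674])), (0.56, array([ 0.43203996, -0.23364594,  0.04142752]))]
```

View pics/w1.png

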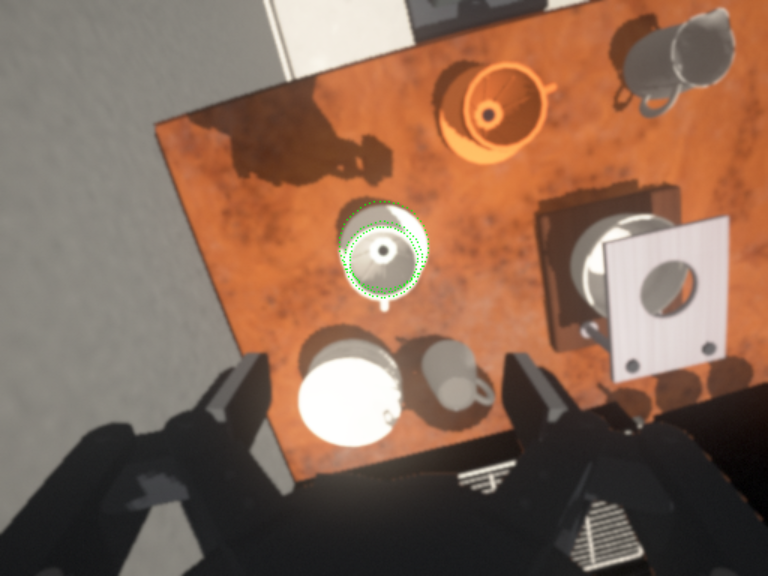

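Green circles for (0.523, -0.349) lie on the rim at (383,260) and on the flange. The ear points straight down the image, so the tool's yaw matches the dripper's. The hole is at (669,288), with nuts at (632,366) and (709,349).

```bash
python3 - <<'E'
from h import *
f=grab('wrist'); g=[r.get_obs()['tcp_pos'] for _ in range(3)]; print(np.round(g,4))
for u,z in(((383,261),.075),((384,306),.05),((669,288),.095),((632,366),.098),((709,349),.098)): print(np.round(ray(f,np.array(u)/1.5,z),4))
E
```

```text
[[ 0.5235 -0.341   0.2627]
 [ 0.5235 -0.341   0.2627]
 [ 0.5235 -0.341   0.2627]]
[ 0.5258 -0.3436  0.075 ]
[ 0.5728 -0.3547  0.05  ]
[ 0.5986 -0.1241  0.095 ]
[ 0.6599 -0.1603  0.098 ]
[ 0.6621 -0.0919  0.098 ]
```

carry_out(offset=[[0,0,0.1],[0,0,0.2],[0,0,0.2],[0,0,0.2],[0,0,0.2]], turn=[[0,0,0],[0,0,0],[0,0,0],[0,0,0],[0,0,0]])

```text
clock: 5.45
tcp_pos: [0.5245, -0.3435, 0.1657]
orientation: [0.387, 3.114, -0.002]
contact_force: [0.0, 0.2, 0.6]
grip_width: 0.0853
```

```bash
python3 - <<'E'
from h import *
for i in range(3):
    f=grab('wrist','w2.png'); o=r.get_obs(); print(np.round(o['tcp_pos'],4),np.abs(o['qvel']).max().round(3))
    print(-np.array(f['R']).T@np.array(f['t'])-o['tcp_pos'])
im=f['pixels'][:,:,::-1].copy(); a=np.linspace(0,2*np.pi,90)
for R,z in((.0315,.075),(.0275,.075),(.042,.019)):
    for x in a:
        u=proj(f,[.523+R*np.cos(x),-.349+R*np.sin(x),z]); cv2.circle(im,(int(u[0]),int(u[1])),0,(0,255,0),-1)
cv2.imwrite('pics/w2.png',cv2.resize(im,None,fx=1.5,fy=1.5))
E
```

```text
[ 0.5245 -0.3437  0.1658] 0.007
[-0.07333959  0.01950159  0.12770195]
[ 0.5243 -0.3437  0.1656] 0.01
[-0.07320494  0.01932318  0.1280292 ]
[ 0.524  -0.3436  0.1652] 0.01
[-0.07309059  0.01920713  0.12822364]
```

View pics/w2.png

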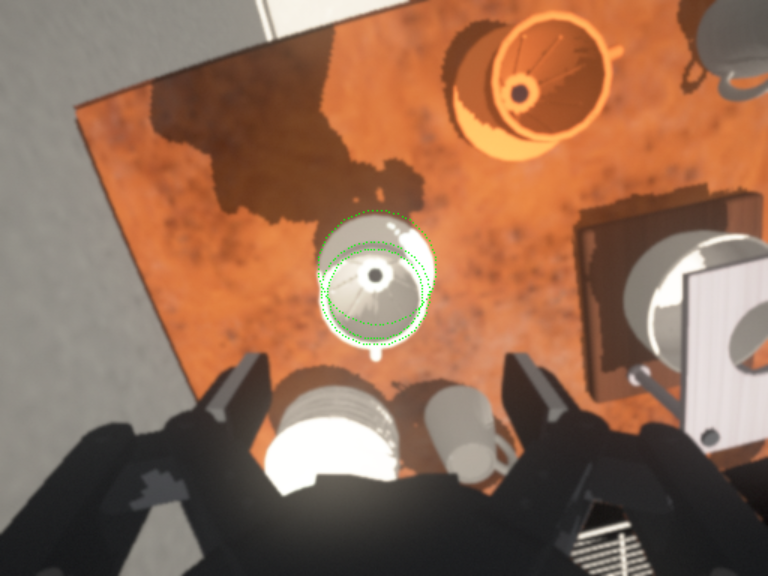

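Overlay check: the rim centre is at about (374,296) and the overlay's at (377,293), so the dripper is at (0.525, -0.3505). The ear is still in line. I'm going down now.

carry_out(offset=[[-0.005,-0.013,0.03],[-0.005,-0.013,0.08],[-0.005,-0.013,0.14],[-0.005,-0.013,0.19],[-0.005,-0.013,0.214],[-0.005,-0.013,0.214],[-0.005,-0.013,0.214]], turn=[[0,0,0],[0,0,0],[0,0,0],[0,0,0],[0,0,0],[0,0,0],[0,0,0]])

```text
clock: 6.3
tcp_pos: [0.5239, -0.3505, 0.0563]
orientation: [0.389, 3.117, -0.001]
contact_force: [0.4, -0.7, 0.1]
grip_width: 0.0852
```

carry_out(offset=[[0,0,0],[0,0,0],[0,0,0],[0,0,0],[0,0,0],[0,0,0],[0,0,0],[0,0,0]], turn=[[0,0,0],[0,0,0],[0,0,0],[0,0,0],[0,0,0],[0,0,0],[0,0,0],[0,0,0]], hand=1, force=35)

```text
clock: 7.1
tcp_pos: [0.5246, -0.3507, 0.0576]
orientation: [0.388, 3.114, -0.002]
contact_force: [-0.1, 0.5, 5.4]
grip_width: 0.0621
```

carry_out(offset=[[0,0,-0.02],[0,0,-0.06],[0,0,-0.12],[0,0,-0.2],[0,0,-0.26],[0,0,-0.3],[0,0,-0.3],[0,0,-0.3]], turn=[[0,0,0],[0,0,0],[0,0,0],[0,0,0],[0,0,0],[0,0,0],[0,0,0],[0,0,0]])

```text
clock: 7.9
tcp_pos: [0.5234, -0.3494, 0.2056]
orientation: [0.388, 3.117, 0.001]
contact_force: [-0.2, -0.1, -2.4]
grip_width: 0.0621
```

```bash
python3 - <<'E'
from h import *
f=grab('wrist'); o=r.get_obs(); print(np.round(o['tcp_pos'],4),np.round(o['contact_force'],2),o['grip_width'])
im=f['pixels'][:,:,::-1].copy(); a=np.linspace(0,2*np.pi,90)
for x in a:
    for C,R,z in(((.597,-.1305),.024,.095),((.525,-.3505),.0315,.225)):
        u=proj(f,[C[0]+R*np.cos(x),C[1]+R*np.sin(x),z]); 
        if abs(u).max()<2000: cv2.circle(im,(int(u[0]),int(u[1])),0,(0,255,0),-1)
for y in (-.0965,-.1645): 
    u=proj(f,[.659,y,.098]); cv2.circle(im,(int(u[0]),int(u[1])),1,(255,0,0),-1)
np.savez('w3.npz',**{k:np.array(v) for k,v in f.items()})
cv2.imwrite('pics/w3.png',cv2.resize(im,None,fx=1.5,fy=1.5))
E
```

```text
[ 0.523  -0.349   0.2046] [-0.08  0.12 -1.53] 0.062172834451367426
```

View pics/w3.png

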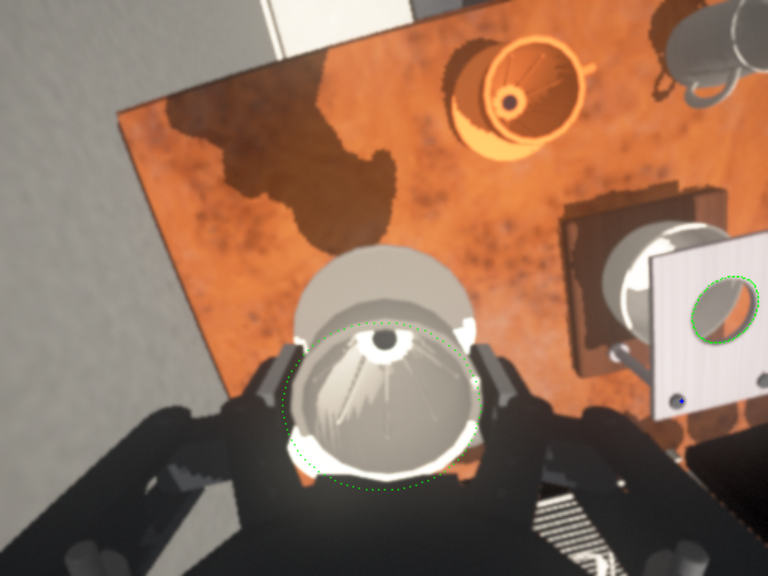

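The dripper is held upright, and its rim shows in the jaws. The overlay circle for the hole at (0.597, -0.1305) fits the hole seen around (724,310). I'm carrying it over.

carry_out(offset=[[-0.003,0.03,0],[-0.008,0.1,0],[-0.014,0.18,0],[-0.021,0.27,0],[-0.028,0.36,0],[-0.033,0.42,0],[-0.036,0.45,0],[-0.036,0.46,0]], turn=[[0,0,0],[0,0,0],[0,0,0],[0,0,0],[0,0,0],[0,0,0],[0,0,0],[0,0,0]])

```text
clock: 8.75
tcp_pos: [0.5977, -0.1283, 0.2046]
orientation: [-0.382, -3.116, -0.001]
contact_force: [0.4, 0.4, -1.3]
grip_width: 0.0623
```

carry_out(offset=[[0,0,0],[0,0,0.02],[0,0,0.04],[0,0,0.06],[0,0,0.06],[0,0,0.06]], turn=[[0,0,0],[0,0,0],[0,0,0],[0,0,0],[0,0,0],[0,0,0]])

```text
clock: 9.35
tcp_pos: [0.5971, -0.1317, 0.1752]
orientation: [-0.389, -3.116, 0.0]
contact_force: [0.3, -1.2, -2.0]
grip_width: 0.0623
```

```bash
python3 - <<'E'
from h import *
o=r.get_obs(); p=np.array(o['tcp_pos']); print(np.round(p,4),np.round(o['contact_force'],2),o['grip_width'])
L=[]
a=np.linspace(0,2*np.pi,90)
for n,cx,cy in(('scene',181,160),('top',317,150)):
    f=grab(n); im=f['pixels'][:,:,::-1].copy()
    c=cv2.resize(im[cy-37:cy+38,cx-50:cx+50],(800,600),interpolation=cv2.INTER_CUBIC)[:,:]
    c=cv2.resize(im[cy-37:cy+38,cx-50:cx+50],(400,300),interpolation=cv2.INTER_CUBIC)
    for C,R,z,k in(((.597,-.1305),.024,.095,(0,255,0)),((p[0],p[1]),.042,p[2]-.0576+.019,(255,0,0))):
        for x in a:
            u=(proj(f,[C[0]+R*np.cos(x),C[1]+R*np.sin(x),z])-[cx-50,cy-37])*4+2; cv2.circle(c,(int(u[0]),int(u[1])),0,k,-1)
    L.append(c)
cv2.imwrite('pics/c2.png',np.hstack(L))
E
```

```text
[ 0.5971 -0.1317  0.1752] [ 0.34 -1.18 -2.01] 0.06231420913898547
```

View pics/c2.png

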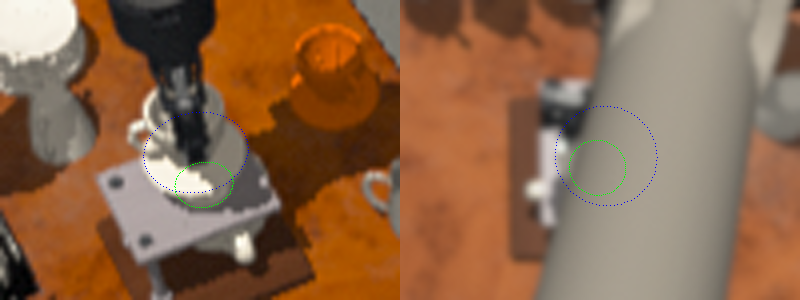

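carry_out(offset=[[0,0.002,0.02],[0,0.002,0.035],[0,0.002,0.045],[0,0.002,0.052],[0,0.002,0.058],[0,0.002,0.06],[0,0.002,0.06]], turn=[[0,0,0],[0,0,0],[0,0,0],[0,0,0],[0,0,0],[0,0,0],[0,0,0]])

```text
clock: 10.15
tcp_pos: [0.5977, -0.1303, 0.1456]
orientation: [-0.388, -3.117, 0.0]
contact_force: [0.4, 0.4, -2.7]
grip_width: 0.0623
```

carry_out(offset=[[0,0,0.004],[0,0,0.008],[0,0,0.011],[0,0,0.013],[0,0,0.014],[0,0,0.014]], turn=[[0,0,0],[0,0,0],[0,0,0],[0,0,0],[0,0,0],[0,0,0]])

```text
clock: 10.75
tcp_pos: [0.5978, -0.1304, 0.139]
orientation: [0.388, 3.117, 0.0]
contact_force: [-1.4, 1.4, 1.5]
grip_width: 0.0621
```

carry_out(offset=[[0,0,0.002],[0,0,0.003],[0,0,0.003],[0,0,0.003]], turn=[[0,0,0],[0,0,0],[0,0,0],[0,0,0]])

```text
clock: 11.15
tcp_pos: [0.598, -0.1306, 0.1388]
orientation: [0.389, 3.117, 0.001]
contact_force: [-5.0, 0.3, 12.6]
grip_width: 0.0626
```

carry_out(offset=[[0,0,-0.003],[0,0,-0.003],[0,0,-0.003],[0,0,-0.003]], turn=[[0,0,0],[0,0,0],[0,0,0],[0,0,0]])

```text
clock: 11.55
tcp_pos: [0.598, -0.1304, 0.139]
orientation: [0.388, 3.117, 0.0]
contact_force: [0.6, -0.0, 3.7]
grip_width: 0.0617
```

carry_out(offset=[[0,0,0],[0,0,0],[0,0,0],[0,0,0],[0,0,0],[0,0,0]], turn=[[0,0,0],[0,0,0],[0,0,0],[0,0,0],[0,0,0],[0,0,0]], hand=0)

```text
clock: 12.15
tcp_pos: [0.5977, -0.1303, 0.1387]
orientation: [-0.388, -3.117, 0.0]
contact_force: [0.2, -0.6, -0.5]
grip_width: 0.0855
```

carry_out(offset=[[0,0,-0.03],[0,0,-0.08],[0,0,-0.15],[0,0,-0.23],[0,0,-0.3],[0,0,-0.34],[0,0,-0.34],[0,0,-0.34]], turn=[[0,0,0],[0,0,0],[0,0,0],[0,0,0],[0,0,0],[0,0,0],[0,0,0],[0,0,0]])

```text
clock: 12.95
tcp_pos: [0.5977, -0.1304, 0.3095]
orientation: [0.388, 3.116, 0.001]
contact_force: [0.1, -0.4, -0.7]
grip_width: 0.0855
```

```bash
python3 - <<'E'
from h import *
f=grab('wrist'); o=r.get_obs(); print(np.round(o['tcp_pos'],4),np.round(o['contact_force'],2),o['grip_width'],o['clock'])
im=f['pixels'][:,:,::-1].copy(); a=np.linspace(0,2*np.pi,90)
for R,z in((.0315,.156),(.0275,.156),(.042,.1)):
    for x in a:
        u=proj(f,[.597+R*np.cos(x),-.1305+R*np.sin(x),z]); cv2.circle(im,(int(u[0]),int(u[1])),0,(0,255,0),-1)
cv2.imwrite('pics/w4.png',cv2.resize(im,None,fx=1.5,fy=1.5))
E
```

```text
[ 0.5973 -0.1302  0.3085] [-0.28  0.28  0.05] 0.08507509059380956 13.0
```

View pics/w4.png

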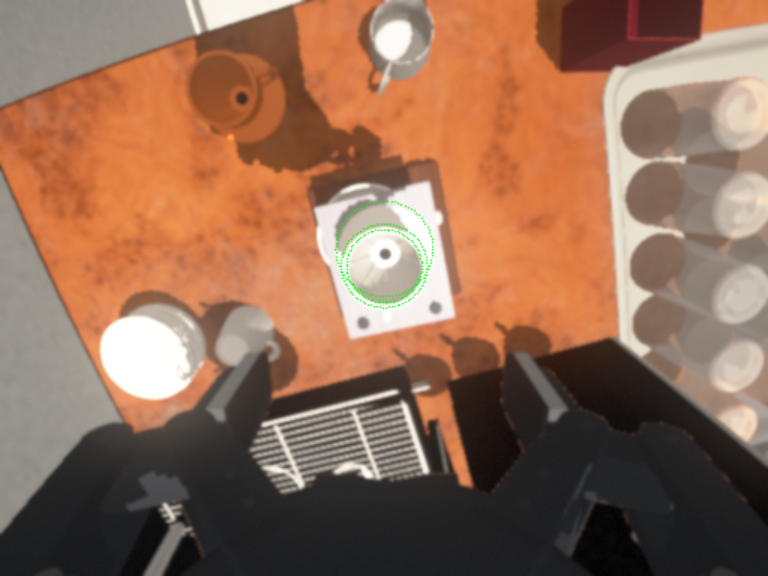

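The dripper is seated upright and centred: rim at (385,263) against the overlay's (387,265), flange flat on the plate, mug undisturbed. Next, the kettle.

carry_out(offset=[[0.04,0.05,0],[0.11,0.14,0],[0.18,0.23,0],[0.25,0.33,0],[0.32,0.42,0],[0.38,0.51,0],[0.44,0.58,0],[0.455,0.6,0]], turn=[[0,0,0.05],[0,0,0.15],[0,0,0.25],[0,0,0.35],[0,0,0.45],[0,0,0.55],[0,0,0.593],[0,0,0.593]])

```text
clock: 13.8
tcp_pos: [0.4643, 0.1829, 0.3078]
orientation: [-1.699, -2.642, 0.003]
contact_force: [0.4, 0.8, -0.2]
grip_width: 0.0855
```

```bash
cat >> h.py <<'E'
def rel(pos,yaw_y=None):
    "offset/turn numbers (full-scale shares) to reach pos with tool y at yaw_y deg, from measured pose"
    o=r.get_obs();R=Ro.from_rotvec(o['orientation']).as_matrix();p=np.array(o['tcp_pos'])
    cur=np.degrees(np.arctan2(R[1,1],R[0,1]))
    print('tcp',p.round(4),'y-yaw',cur.round(2),'tilt',np.degrees(np.arccos(-R[2,2])).round(2),'q',np.round(o['joints'],2),'F',np.round(o['contact_force'],1),'w',round(o['grip_width'],4),o['clock'])
    print('offset',(R.T@(np.array(pos)-p)/.5).round(4), 'turnz',None if yaw_y is None else round(-np.radians(yaw_y-cur)/1.5,4))
E
python3 -c "
from h import *
rel([.401,.333,.29],25.2)"
```

```text
tcp [0.4643 0.1829 0.3078] y-yaw 24.5 tilt 0.12 q [-0.96  0.12  0.51  1.91 -0.07  1.12  0.  ] F [ 0.4  0.8 -0.2] w 0.0855 13.8
offset [0.3257 0.0093 0.0352] turnz -0.0081
```

carry_out(offset=[[0.06,0.002,0.01],[0.15,0.005,0.02],[0.25,0.008,0.03],[0.32,0.009,0.035],[0.326,0.009,0.035],[0.326,0.009,0.035],[0.326,0.009,0.035]], turn=[[0,0,-0.008],[0,0,-0.008],[0,0,-0.008],[0,0,-0.008],[0,0,-0.008],[0,0,-0.008],[0,0,-0.008]])

```text
clock: 14.5
tcp_pos: [0.4017, 0.3308, 0.2907]
orientation: [1.678, 2.655, -0.002]
contact_force: [0.5, -0.9, 0.5]
grip_width: 0.0858
```

```bash
cat > kov.py <<'E'
from h import *
def kpts(c,yaw,z0):
    R=Ro.from_euler('z',yaw,degrees=True).as_matrix()
    return lambda P:(R@np.array(P,float).T).T+[c[0],c[1],z0]
def draw(f,im,c,yaw,z0,k,S=1.5,off=(0,0)):
    T=kpts(c,yaw,z0)
    bar=[[40,-8,151],[40,8,151],[-40,8,151],[-40,-8,151],[40,-8,151]]
    L=np.linspace([40,-8,151],[40,8,151],15).tolist()+np.linspace([40,8,151],[-40,8,151],60).tolist()+np.linspace([-40,8,151],[-40,-8,151],15).tolist()+np.linspace([-40,-8,151],[40,-8,151],60).tolist()
    L+=[[150,0,94],[150,0,96],[150,2,95],[150,-2,95]]
    for p in T(np.array(L)/1000):
        u=(proj(f,p)-off)*S; cv2.circle(im,(int(round(u[0])),int(round(u[1]))),0,k,-1)
E
python3 - <<'E'
from kov import *
f=grab('wrist'); rel([.401,.333,.147],25.2)
im=cv2.resize(f['pixels'][:,:,::-1],None,fx=1.5,fy=1.5)
draw(f,im,(.401,.333),115.2,.008,(0,255,0))
cv2.imwrite('pics/w5.png',im)
E
```

```text
tcp [0.402  0.3306 0.2909] y-yaw 25.37 tilt 0.06 q [-1.15  0.18  0.4   1.89 -0.08  1.09 -0.28] F [-0.5  0.6 -1. ] w 0.085 14.55
offset [0.0054 0.0004 0.2878] turnz 0.0019
```

View pics/w5.png

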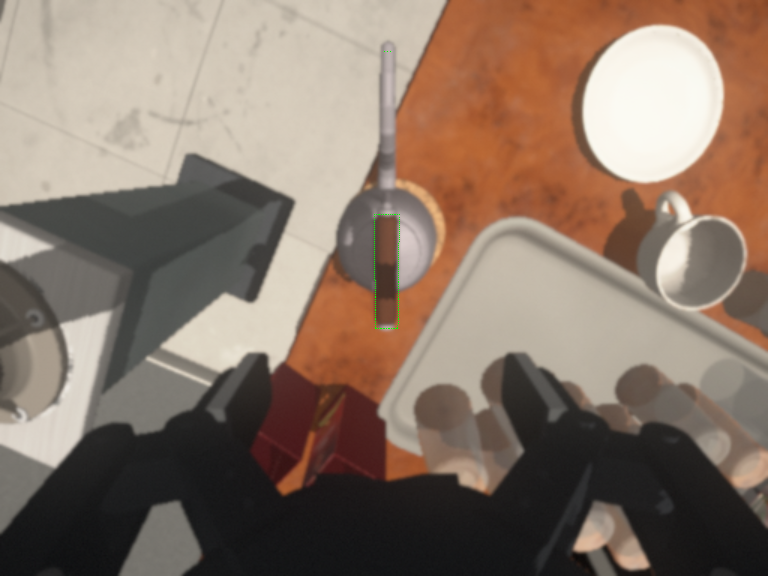

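The overlay for a kettle at (0.401, 0.333), yaw 115.2°, lies exactly on the grip bar at (387,271) and on the spout tip near (388,48). I'm going down to grasp it.

carry_out(offset=[[0.005,0,0.04],[0.005,0,0.11],[0.005,0,0.19],[0.005,0,0.25],[0.005,0,0.28],[0.005,0,0.29],[0.005,0,0.29],[0.005,0,0.29]], turn=[[0,0,0],[0,0,0],[0,0,0],[0,0,0],[0,0,0],[0,0,0],[0,0,0],[0,0,0]])

```text
clock: 15.35
tcp_pos: [0.4011, 0.3346, 0.1473]
orientation: [1.677, 2.656, 0.003]
contact_force: [0.2, -0.1, 0.1]
grip_width: 0.0856
```

carry_out(offset=[[0,0,0],[0,0,0],[0,0,0],[0,0,0],[0,0,0],[0,0,0],[0,0,0],[0,0,0]], turn=[[0,0,0],[0,0,0],[0,0,0],[0,0,0],[0,0,0],[0,0,0],[0,0,0],[0,0,0]], hand=1, force=90)

```text
clock: 16.15
tcp_pos: [0.4, 0.3346, 0.1465]
orientation: [-1.676, -2.657, 0.0]
contact_force: [-2.8, -1.3, 6.3]
grip_width: 0.0145
```

carry_out(offset=[[0,0,0],[0,0,0],[0,0,0],[0,0,0]], turn=[[0,0,0],[0,0,0],[0,0,0],[0,0,0]])

```text
clock: 16.55
tcp_pos: [0.3999, 0.3346, 0.1465]
orientation: [-1.676, -2.657, 0.001]
contact_force: [-1.4, -2.1, 5.7]
grip_width: 0.0146
```

carry_out(offset=[[0,0,-0.01],[0,0,-0.04],[0,0,-0.09],[0,0,-0.15],[0,0,-0.22],[0,0,-0.29],[0,0,-0.35],[0,0,-0.38]], turn=[[0,0,0],[0,0,0],[0,0,0],[0,0,0],[0,0,0],[0,0,0],[0,0,0],[0,0,0]])

```text
clock: 17.35
tcp_pos: [0.4006, 0.3348, 0.3386]
orientation: [1.676, 2.657, 0.004]
contact_force: [0.4, 0.1, -5.2]
grip_width: 0.0147
```

```bash
python3 -c "
from h import *
rel([.447,-.1315,.33],-90)"
```

```text
tcp [0.4006 0.3348 0.3386] y-yaw 25.51 tilt 0.16 q [-1.17  0.14  0.4   1.82 -0.06  1.19 -0.31] F [ 0.4  0.1 -5.2] w 0.0147 17.35
offset [-0.8817 -0.318   0.0153] turnz 1.344
```

```bash
python3 - <<'E'
from h import *
f=grab('scene'); c=np.array([.401,.333]);d=np.array([np.cos(np.radians(115.2)),np.sin(np.radians(115.2))]);n=np.array([-d[1],d[0]])
for x,y in((620,205),(625,225),(640,232),(655,225),(672,213),(690,210),(720,220),(745,235),(765,250),(690,198)):
    uv=(265+(x-400)/4,220+y/4); a=ray(f,uv,0);b=ray(f,uv,.3); s=((c-a[:2])@n)/((b-a)[:2]@n); p=a+s*(b-a)
    print((x,y),'kettle x',round((p[:2]-c)@d*1000),'z',round((p[2]-.008)*1000))
E
```

```text
(620, 205) kettle x 49 z 28
(625, 225) kettle x 58 z 3
(640, 232) kettle x 70 z 6
(655, 225) kettle x 78 z 31
(672, 213) kettle x 86 z 64
(690, 210) kettle x 97 z 83
(720, 220) kettle x 118 z 95
(745, 235) kettle x 137 z 95
(765, 250) kettle x 153 z 92
(690, 198) kettle x 93 z 99
```

carry_out(offset=[[-0.02,-0.002,0],[-0.08,-0.007,0],[-0.16,-0.013,0],[-0.25,-0.021,0],[-0.34,-0.029,0],[-0.42,-0.035,0],[-0.48,-0.04,0],[-0.5,-0.042,0]], turn=[[0,0,0.03],[0,0,0.1],[0,0,0.19],[0,0,0.28],[0,0,0.37],[0,0,0.46],[0,0,0.52],[0,0,0.55]])

```text
clock: 18.2
tcp_pos: [0.4886, 0.0947, 0.3346]
orientation: [2.61, 1.747, -0.005]
contact_force: [-0.5, -0.3, -4.4]
grip_width: 0.0145
```

```bash
python3 -c "
from h import *
rel([.447,-.14,.33],-87)"
```

```text
tcp [0.4886 0.0947 0.3346] y-yaw -22.4 tilt 0.2 q [-0.93  0.1   0.67  1.89 -0.06  1.18 -0.63] F [-0.5 -0.3 -4.4] w 0.0145 18.2
offset [-0.4656  0.1019  0.0106] turnz 0.7516
```

carry_out(offset=[[-0.02,0.004,0],[-0.07,0.015,0],[-0.15,0.033,0],[-0.23,0.05,0],[-0.31,0.068,0],[-0.39,0.085,0],[-0.44,0.096,0],[-0.465,0.102,0]], turn=[[0,0,0.03],[0,0,0.1],[0,0,0.19],[0,0,0.28],[0,0,0.37],[0,0,0.46],[0,0,0.52],[0,0,0.55]])

```text
clock: 19.0
tcp_pos: [0.4487, -0.137, 0.3353]
orientation: [-3.091, -0.561, 0.002]
contact_force: [-0.1, 0.4, -4.2]
grip_width: 0.0146
```

```bash
python3 -c "
from h import *
rel([.447,-.14,.33],-87)"
```

```text
tcp [ 0.4487 -0.137   0.3353] y-yaw -69.41 tilt 0.09 q [-0.71  0.02  0.91  1.95 -0.02  1.18 -1.  ] F [-0.1  0.4 -4.2] w 0.0146 19.0
offset [-0.0053  0.0043  0.0107] turnz 0.2047
```

carry_out(offset=[[0,0,0],[-0.005,0.004,0],[-0.005,0.004,0],[-0.005,0.004,0],[-0.005,0.004,0],[-0.005,0.004,0]], turn=[[0,0,0.06],[0,0,0.13],[0,0,0.19],[0,0,0.205],[0,0,0.205],[0,0,0.205]])

```text
clock: 19.6
tcp_pos: [0.4486, -0.137, 0.336]
orientation: [3.14, 0.097, -0.001]
contact_force: [-0.2, -0.4, -5.0]
grip_width: 0.0145
```

```bash
python3 - <<'E'
from kov import *
f=grab('wrist'); rel([.447,-.14,.2205],-87)
o=r.get_obs();p=np.array(o['tcp_pos']); R=Ro.from_rotvec(o['orientation']).as_matrix(); yaw=np.degrees(np.arctan2(R[1,0],R[0,0]))
im=cv2.resize(f['pixels'][:,:,::-1],None,fx=1.5,fy=1.5)
z0=p[2]-.1465+.008
draw(f,im,p[:2]+[.001,-.0015],yaw,z0,(0,255,0))
a=np.linspace(0,2*np.pi,90)
for RR in(.0315,.0275):
    for x in a:
        u=proj(f,[.597+RR*np.cos(x),-.1315+RR*np.sin(x),.156])*1.5; cv2.circle(im,(int(u[0]),int(u[1])),0,(0,255,0),-1)
np.savez('w6.npz',**{k:np.array(v) for k,v in f.items()})
cv2.imwrite('pics/w6.png',im)
E
```

```text
tcp [ 0.4486 -0.1371  0.336 ] y-yaw -86.51 tilt 0.02 q [-0.72  0.02  0.92  1.95 -0.02  1.18 -1.3 ] F [-0.5  0.3 -4.1] w 0.0145 19.65
offset [-0.0034  0.0055  0.2311] turnz 0.0057
```

View pics/w6.png

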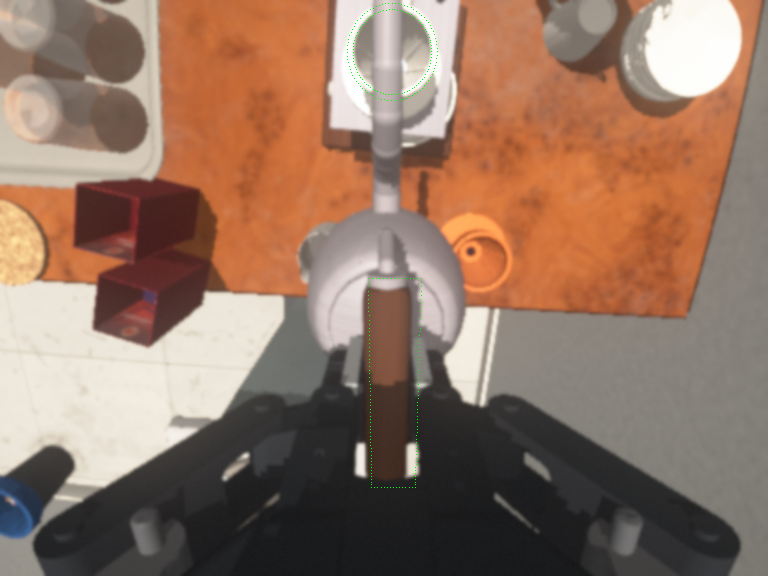

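The wrist view shows the kettle held level, with its spout running over the dripper mouth at (392,52). The creamer and the orange cone lie well below, to either side. I'm lowering part of the way, then checking from the scene camera.

carry_out(offset=[[0.001,0.007,0.01],[0.001,0.007,0.04],[0.001,0.007,0.08],[0.001,0.007,0.12],[0.001,0.007,0.145],[0.001,0.007,0.15],[0.001,0.007,0.15]], turn=[[0,0,0],[0,0,0],[0,0,0],[0,0,0],[0,0,0],[0,0,0],[0,0,0]])

```text
clock: 20.35
tcp_pos: [0.4493, -0.1413, 0.2612]
orientation: [3.14, 0.092, -0.001]
contact_force: [0.4, -0.4, -4.8]
grip_width: 0.0146
```

```bash
cat > chk.py <<'E'
from kov import *
import sys
rel([.4493,-.1405,.2215],-86.5)
o=r.get_obs();p=np.array(o['tcp_pos']); R=Ro.from_rotvec(o['orientation']).as_matrix(); yaw=np.degrees(np.arctan2(R[1,0],R[0,0]))
u=R[:2,0]; k=p[:2]-.0019*u; z0=p[2]-.1465+.008; tip=np.r_[k+.15*u,z0+.094]; print('tip pred',tip.round(4),'yaw',yaw.round(2))
L=[]; a=np.linspace(0,2*np.pi,120)
for n in('scene','top'):
    f=grab(n); im=f['pixels'][:,:,::-1]
    q=proj(f,[.525,-.135,.18]); off=np.array([int(q[0])-50,int(q[1])-44]); S=4
    c=cv2.resize(im[off[1]:off[1]+90,off[0]:off[0]+100],(400,360),interpolation=cv2.INTER_CUBIC)
    # resize maps pixel centre i -> 4i+1.5
    o4=off-.375
    draw(f,c,k,yaw,z0,(0,255,0),4,o4)
    for x in a:
      for X,kk in(([.597+.0315*np.cos(x),-.1315+.0315*np.sin(x),.156],(255,0,0)),(np.r_[k+.05*np.array([np.cos(x),np.sin(x)]),z0],(0,255,255))):
        v=(proj(f,X)-o4)*4; cv2.circle(c,(int(round(v[0])),int(round(v[1]))),0,kk,-1)
    L.append(c)
cv2.imwrite('pics/'+sys.argv[1],np.hstack(L))
E
python3 chk.py c3.png
```

```text
tcp [ 0.4493 -0.1413  0.2612] y-yaw -86.64 tilt 0.04 q [-0.65  0.15  0.93  2.05 -0.14  1.01 -1.17] F [ 0.4 -0.4 -4.8] w 0.0146 20.35
offset [ 0.0002 -0.0017  0.0795] turnz -0.0017
tip pred [ 0.5971 -0.1327  0.2167] yaw 3.36
```

View pics/c3.png

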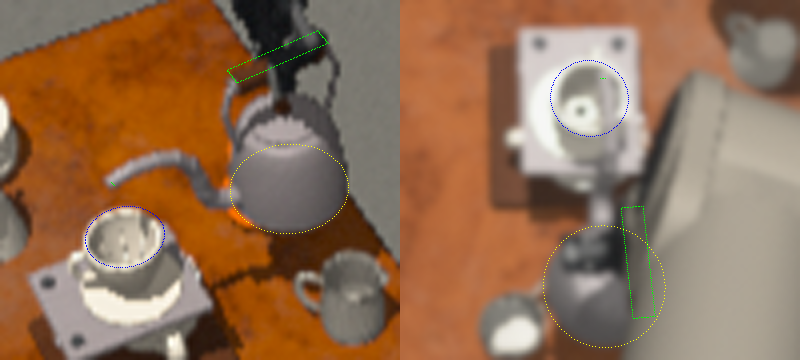

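The scene crop shows the spout tip at about (108,183) with the predicted mark at (113,185). The rim circle fits at (124,238), and the body lies within its predicted circle. So the kettle is upright and well predicted. Last lowering now.

carry_out(offset=[[0,-0.002,0.01],[0,-0.002,0.025],[0,-0.002,0.04],[0,-0.002,0.055],[0,-0.002,0.068],[0,-0.002,0.075],[0,-0.002,0.078],[0,-0.002,0.078]], turn=[[0,0,0],[0,0,0],[0,0,0],[0,0,0],[0,0,0],[0,0,0],[0,0,0],[0,0,0]])

```text
clock: 21.25
tcp_pos: [0.4491, -0.1401, 0.2221]
orientation: [3.14, 0.092, -0.0]
contact_force: [0.1, 0.0, -4.9]
grip_width: 0.0145
```

carry_out(offset=[[0,0,0],[0,0,0],[0,0,0],[0,0,0]], turn=[[0,0,0],[0,0,0],[0,0,0],[0,0,0]])

```text
clock: 21.65
tcp_pos: [0.4493, -0.14, 0.2224]
orientation: [-3.14, -0.092, -0.001]
contact_force: [0.3, -0.8, -4.7]
grip_width: 0.0143
```

```bash
python3 chk.py c4.png
```

```text
tcp [ 0.4493 -0.14    0.2224] y-yaw -86.63 tilt 0.02 q [-0.61  0.22  0.9   2.1  -0.22  0.92 -1.1 ] F [ 0.3 -0.8 -4.7] w 0.0143 21.65
offset [-0.      0.001   0.0017] turnz -0.0015
tip pred [ 0.5971 -0.1313  0.1779] yaw 3.37
```

View pics/c4.png

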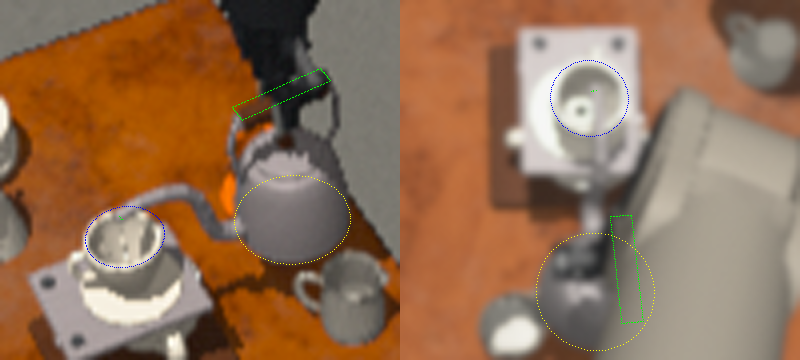

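The tip sits over the mouth in both views: at (120,215) in scene and about (593,90) in top, inside the rim circle. The force is only the kettle's weight, so nothing is touching. Handing in.

```bash
python3 -c "
from h import *
print(r.hand_in())"
```

```text
the job is handed in; nothing more can be done
None
```

The coffee set-up is ready to pour and was handed in at about 21.7 s of the 54 s allowed; the hand-in reports no verdict.

- **Dripper:** I stood it in the hole of the stand and pressed until it met about 12 N, showing it was home, then let go. A close-up afterwards showed the flange flat on the plate and the mug where it was. The mouth is centred to within about 1 to 2 mm of the hole.
- **Kettle:** I gripped it by the bar and lifted it about 0.19 m, which put its underside at about 0.2 m. That is well above the tea boxes (0.122 m). I carried it over them level and lowered it to the pouring spot.
- **Last checks:**
  - The spout tip works out at (0.597, -0.131, 0.178) m, with the mouth at (0.597, -0.1315, 0.156) m. So it is centred, about 22 mm above the rim.
  - Tool tilt was about 0°. The force reading was a steady 4.7 N downward, in line with the kettle's weight, so there was no sign of contact.

The scene and top pictures agree with these figures. In the scene view taken just before the final lowering, the spout's end was about 3 to 4 mm off its predicted mark, so the centring is sure to a few millimetres only. The kettle's base hangs partly above the creamer with roughly 16 mm of clearance; this is worked out from the measurements given, not seen directly.

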